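# Hold the shutter key switch turned at the library desk

## Robot

A 7-joint arm with a two-finger parallel gripper is mounted at the origin on the work surface. World frame = base frame: x ahead of the robot, y to its left, z up, the work surface at z = 0. Lengths are in m, angles in rad, forces in N, time in s.
With the tool pointing down it reaches from about 0.4 to 0.85 m from the base axis. Payload 6.9 kg.
Tool frame: the origin (TCP) lies midway between the tips of the shut fingers; the grasp point (between the pads) lies 19 mm behind it (ctrl.grip_point_offset is the distance from the TCP to the grasp point, in m); z points along the fingers, y is the line along which they close (so a half turn about z gives the same grasp; the last joint's range is limited). The gripper opens to 85 mm and grips with 20 to 120 N. Pads are 22 mm wide; open, the fingers measure 114 mm over their backs; the gripper's body (76 mm by 85 mm) begins 54 mm behind the grasp point. The pads swing forward as they close: fully open they stand 13 mm farther back than shut.
Start: joints at [-1.071, 0.507, -0.238, 1.5, 0.126, 1.149, -0.155], TCP at [0.24, 0.577, 0.231] pointing down, gripper open.
Joint ranges: [-3.08, 3.08], [-0.24, 2.05], [-1.43, 1.35], [0, 2.5], [-1.52, 4.66], [0.17, 1.96], [-2.89, 2.89]. Speed limits (rad/s): [2.39, 2.39, 3.14, 3.14, 3.14, 3.14, 3.14].

## Interface

Orientations are given as a unit quaternion [x, y, z, w].
In Python, from workcell import ctrl gives the robot as it stands.
- The arm moves only by the tool servo_tool, never from a script. Its argument "moves" is text: rows parted by semicolons, each of 5 numbers parted by spaces: the shift along the tool's x, y, z in m, then the turn about the tool's z in rad, then the closure, from 0 (fully open) to 1 (shut). In form: dx dy dz twist grip; .... A call has 1 to 5 rows; each row is the pose to reach, as a shift and turn from the pose commanded when the call began, along the tool's axes at that moment; what a row does not reach only later rows make up. A row lasts 1/12 s, in which the tool goes at most 41.7 mm and 7.16 degrees, less where a joint would pass 70% of its speed; a pose out of reach is approached as far as the arm can. A call with a gripper value outside its range is refused whole. The fingers move at their own pace and stop on an object; "force" is the grip in N (left out, the last holds). Time passes only in rows, so rows that repeat a pose let the fingers close. It gives the time, the measured TCP pose, the force, the opening and the grip force at its end, in the units of the state.
- ctrl.state(): the state, without advancing time (a new reading comes with each control period).
- ctrl.camera(name): name is "scene" or "top" or "wrist"; returns the picture (400x640x3 uint8, red, green, blue); there is no depth.
- ctrl.camera_params(name): a dict with "fx", "fy", "cx", "cy" (pixels), "cam_to_world" (4x4, takes a point from camera to world coordinates). Camera axes: x right, y down, z forward; pixel columns grow to the right and rows downward; lengths in m; the calibration is good to about 2 mm. A picture is of the moment at which its call begins: read the wrist's pose just before it. camera_params takes no time and is no camera call; for the wrist camera it gives the pose at the moment of the call.
- ctrl.close_job(): hands the job in; it is judged then, once.
The state is a dict: "t": time; "qpos": joint angles; "qvel": joint speeds; "joint_efforts": joint torques, N m; "tool_pos": TCP position; "eef_rot": TCP orientation; "wrist_force": force on the tool from outside, world axes, zero at the start; "wrist_torque": the same for the moment, N m; "gripper_width": finger opening in m; "gripper_force": force on a finger pad.
Only numpy, scipy, OpenCV 4.12 (cv2) and the standard library are available. Lean on these libraries where they do the work, as an engineer would, in place of code of your own. Each camera call takes 0.05 s, during which the arm holds its last target. There are 200 camera calls.

## Task

Pull the little key cabinet's drawer open by its handle, take the rectangular-headed key out of it, push that key fully home into the switch console's keyway, working it past the sticky pins, and turn it a quarter turn clockwise (seen from above). The switch springs back when let go, so finish still gripping the key, fully in and turned to the end. Leave the round-headed key in its slot and the other things on the desk where they are.

Things in the scene. Friction and masses are not known exactly. Their poses are not given: they have to be found in the camera images.
- key_cabinet: Fixed wooden key cabinet, 250 wide (y), 240 deep (x), 110 mm tall, one drawer. Origin under its centre; its front faces its own -x. The drawer (open-topped, panel to 104 mm high) holds a grey block with two upright key slots, 45 mm to either side of the middle, 102 mm behind the handle bar; block top 40 mm above the desk.
- key_drawer (a joint): The cabinet's drawer: 0 = shut (as at the start), 0.15 m = fully out, sliding level along the cabinet's -x with about 2 N of friction plus 6 N per m/s; stays where left. With 0.11 m of travel the keys stand 65 mm clear of the cabinet's front.
- drawer_handle (a point): Middle of the drawer's steel bar handle, moving with the drawer: bar 12 mm thick, 110 mm long along this frame's y, 78 mm above the desk, 32 mm below the cabinet's top, 45 mm in front of the drawer's panel (39 mm free between bar and panel). Frame x points into the cabinet (the drawer opens along -x), z up.
- key: The key to use, upright in one of the drawer's slots (which varies), 25 mm deep. Origin at the blade's tip, z up to the head, x width, y thickness. Steel blade 0-26 mm from the tip (12 x 4 mm, rounded tip), shoulder 26-33 (20 x 8), black rectangular head 33-67 (32 x 10 mm). 40 g. Grip the head across y, 50 mm above the tip, to keep fingertips clear. Half a turn about z makes no difference.
- round_key: The other key, to be left alone in its slot, 90 mm from the first: same blade and shoulder, round disc head 34 mm across, 10 mm thick. Origin at the blade's tip (15 mm above the desk, as the first key's), z up.
- console: Grey key switch console fixed to the desk, 130 x 110 x 60 mm, origin under its centre; a round steel plug (27 mm across, in an aluminium collar) in the middle of its top holds the keyway, which lies along the console's x at rest.
- keyhole (a point): Centre of the keyway's mouth, on the plug's top, 66 mm above the desk; turns with the plug: x along the slot, y across, z up. Slot 14 x 5.5 mm, 2.5 mm chamfer, 30 mm deep, vertical. Fully home the shoulder rests on the plug, tip 26 mm down. Sprung sticky pins grip both broad sides 10 and 18 mm down: a straight push needs 8 to 15 N to pass, less with small yaw wiggles.
- lock (a joint): Turn of the plug: 0 = rest, grows clockwise seen from above, stop at 1.57 rad (a quarter turn). A spring returns it: 0.045 N m at 0, 0.09 at the stop, plus 0.01 of friction. The blade has up to about 0.13 rad of play in the slot: the plug lags the hand by that.
- mug: White mug of pens, 80 mm across, 95 mm tall (pens to 150); origin under its centre. Leave it where it is.
- stapler: Black and steel stapler, 140 x 36 x 50 mm, along its x; origin under its centre. Leave it where it is.
- books: Stack of three books, 150 x 220 x 78 mm; origin under its centre. Leave it where it is.
- tape: Black tape dispenser, 140 x 55 x 75 mm; origin under its centre. Leave it where it is.
- stamp: Black hand stamp, 60 x 35 x 80 mm; origin under its centre. Leave it where it is.
- scanner: Barcode scanner on a round foot, 90 mm across, 145 mm tall; origin under its foot's centre. Leave it where it is.
Not all that is in view belongs to the job. Leave any blue or brown look-alike of the console alone.

How it is judged:
By the outcome, as a careful person would: the job done as asked, in the order asked, and still so for the second after the job is handed in, while the arm keeps its last pose, push and grip.
It also fails if it takes over 59 s, if anything falls off the work surface, if the arm or the gripper's body presses on something with over 40 N, if the wrist force passes 120 N, or if a joint passes its speed limit or range.

## Working session

There is one attempt and no reset: what is moved stays moved. The work goes in short steps, Python scripts to look and compute and a tool call to move; the robot and the scene stay as the last step left them, time stands still between calls to the robot, and variables do not carry over. Pictures are saved under pics/ and viewed, at most 10 in all, crops included, and the job is handed in when it is done.

Besides the shell and the picture viewer there is one more tool, called by a JSON object that holds its "fn" and its "kwargs", one argument or row to a line. servo_tool: Moves the arm, as the interface text tells. Its arguments: {"type":"object","properties":{"moves":{"type":"string"},"force":{"type":"number"}},"required":["moves"]}

```bash
mkdir -p pics; cat > h.py <<'E'
import numpy as np, cv2
from workcell import ctrl
from scipy.spatial.transform import Rotation as R
def ray(p,u,v):
    T=np.array(p["cam_to_world"]); d=T[:3,:3]@np.array([(u-p["cx"])/p["fx"],(v-p["cy"])/p["fy"],1]); return T[:3,3],d
def onz(p,u,v,z):
    o,d=ray(p,u,v); return o+d*(z-o[2])/d[2]
def snap(n,f):
    p=ctrl.camera_params(n); im=ctrl.camera(n); cv2.imwrite(f"pics/{f}.png",im[:,:,::-1]); return p,im
def proj(p,X):
    T=np.linalg.inv(np.array(p["cam_to_world"])); c=T[:3,:3]@np.array(X)+T[:3,3]; return p["fx"]*c[0]/c[2]+p["cx"],p["fy"]*c[1]/c[2]+p["cy"]
E
python3 - <<'E'
from h import *
for n in("scene","top","wrist"):
    p,im=snap(n,n+"0"); print(n,p["fx"],np.round(p["cam_to_world"],3).tolist())
s=ctrl.state(); print(s["t"],s["tool_pos"],s["eef_rot"],s["gripper_width"],ctrl.grip_point_offset)
print(R.from_quat(s["eef_rot"]).as_matrix().round(3))
E
```

```text
scene 419.7619039498981 [[0.753, 0.441, -0.488, 1.092], [0.657, -0.505, 0.559, -0.654], [0.0, -0.742, -0.67, 0.901], [0.0, 0.0, 0.0, 1.0]]
top 364.65283122550693 [[0.018, -0.989, 0.149, 0.362], [-0.999, -0.022, -0.023, 0.046], [0.026, -0.148, -0.989, 1.184], [0.0, 0.0, 0.0, 1.0]]
wrist 291.4553050613307 [[0.384, 0.885, 0.263, 0.174], [0.923, -0.368, -0.11, 0.605], [-0.001, 0.285, -0.958, 0.374], [0.0, 0.0, 0.0, 1.0]]
0.15 [0.23975637 0.57678764 0.23063932] [ 1.95622386e-01  9.80679068e-01 -6.60310991e-04 -1.08851090e-04] 0.08577088870260469 0.0187
[[-0.923  0.384 -0.   ]
 [ 0.384  0.923 -0.001]
 [-0.    -0.001 -1.   ]]
```

View pics/top0.png

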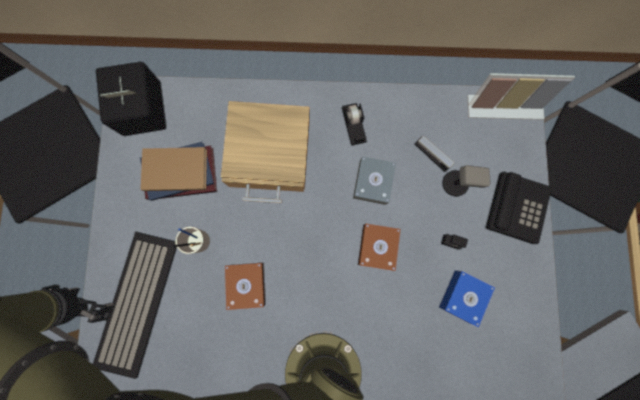

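View pics/scene0.png

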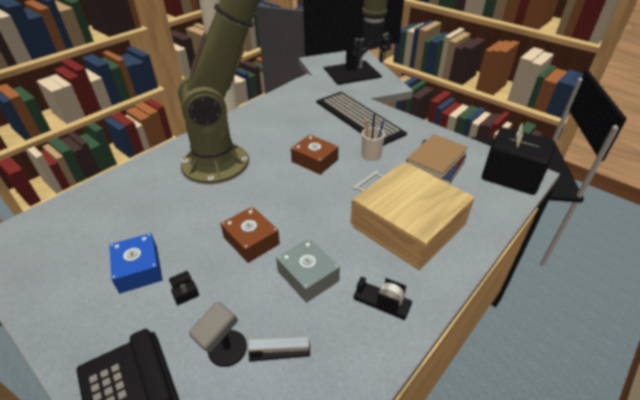

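```bash
python3 - <<'E'
from h import *
p=ctrl.camera_params("top"); im=cv2.imread("pics/top0.png")
hsv=cv2.cvtColor(im,cv2.COLOR_BGR2HSV)
m=cv2.inRange(hsv,(8,60,110),(30,200,255)); m[:, :218]=0; m[:,320:]=0; m[:90]=0;m[195:]=0
c=max(cv2.findContours(m,0,2)[0],key=cv2.contourArea); b=cv2.boxPoints(cv2.minAreaRect(c))
for q in b: print(q,onz(p,*q,.11).round(3))
for q in [(243,199),(281,202),(248,184),(281,186)]: print("handle",q,onz(p,*q,.078).round(3))
print("plug",onz(p,376,180,.066).round(3))
roi=im[150:210,345:405]; print()
g=cv2.resize(im[140:220,335:415],(560,560),interpolation=cv2.INTER_CUBIC)
h=cv2.resize(im[170:210,230:300],(560,320),interpolation=cv2.INTER_CUBIC)
cv2.imwrite("pics/z.png",np.hstack([g[:320*7//7+160][:480,:400], np.vstack([h,h*0])[:480,:400]]))
E
```

```text
[220.01762 184.7706 ] [0.556 0.319 0.11 ]
[226.51762 100.27059] [0.821 0.315 0.11 ]
[309.94702 106.68823] [0.807 0.058 0.11 ]
[303.44702 191.18823] [0.542 0.071 0.11 ]
handle (243, 199) [0.519 0.255 0.078]
handle (281, 202) [0.513 0.14  0.078]
handle (248, 184) [0.566 0.242 0.078]
handle (281, 186) [0.562 0.141 0.078]
plug [ 0.59  -0.154  0.066]
```

View pics/z.png

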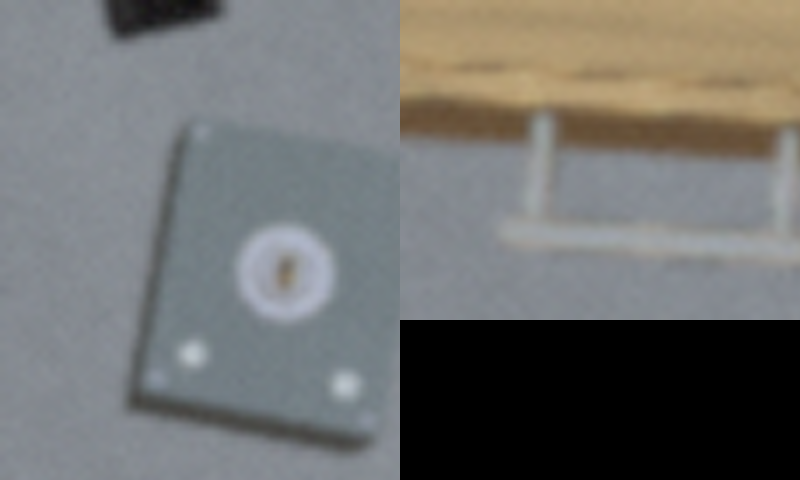

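```bash
cat >> h.py <<'E'
def go(x,y,z,psi):
    "psi: world angle of tool y axis (deg); tool down"
    s=ctrl.state(); r=R.from_quat(s["eef_rot"]).as_matrix()
    d=r.T@(np.array([x,y,z])-s["tool_pos"]); a=np.degrees(np.arctan2(r[1,1],r[0,1]))
    t=-(psi-a); t=(t+180)%360-180
    print("shift",d.round(4),"twist",np.radians(t).round(3),"t",round(s["t"],2),"pos",np.round(s["tool_pos"],4),"psi",a.round(1),"q7",round(s["qpos"][6],2),"F",np.round(s["wrist_force"],1),"w",round(s["gripper_width"],4),"tilt",r[:,2].round(3))
E
python3 -c "
from h import *
go(.515,.197,.2,-3)"
```

```text
shift [-0.3999 -0.2451  0.031 ] twist 1.229 t 0.15 pos [0.2398 0.5768 0.2306] psi 67.4 q7 -0.15 F [-0.7  0.2  0.5] w 0.0858 tilt [-0.    -0.001 -1.   ]
```

{"fn": "servo_tool", "kwargs": {
  "moves": "-0.034 -0.021 0 0.12 0.55; -0.07 -0.042 0 0.24 0.55; -0.105 -0.063 0 0.36 0.55; -0.14 -0.084 0 0.48 0.55; -0.175 -0.105 0 0.6 0.55",
  "force": 40
}}

```text
t: 0.57
tool_pos: [0.3618, 0.4112, 0.2311]
eef_rot: [0.479, 0.878, -0.0, -0.0]
wrist_force: [-0.0, 0.2, -0.5]
gripper_width: 0.0381
gripper_force: 0.0
```

```bash
python3 -c "
from h import *
go(.515,.197,.2,-3)"
```

```text
shift [-0.263   0.0131  0.0312] twist 0.624 t 0.57 pos [0.3618 0.4112 0.2311] psi 32.7 q7 -0.35 F [-0.   0.2 -0.5] w 0.0381 tilt [-0. -0. -1.]
```

{"fn": "servo_tool", "kwargs": {
  "moves": "-0.04 0.002 0 0.12 0.55; -0.08 0.004 0 0.24 0.55; -0.12 0.006 0.005 0.36 0.55; -0.16 0.008 0.015 0.48 0.55; -0.2 0.01 0.03 0.6 0.55"
}}

```text
t: 0.98
tool_pos: [0.4795, 0.2501, 0.2024]
eef_rot: [0.717, 0.697, 0.001, 0.0]
wrist_force: [0.1, 1.0, -0.7]
gripper_width: 0.0386
gripper_force: 0.0
```

```bash
python3 -c "
from h import *
p,im=snap('wrist','w1');print(np.round(p['cam_to_world'],3).tolist())
go(.515,.197,.2,-3)"
```

```text
[[1.0, -0.029, -0.006, 0.483], [-0.029, -0.959, -0.283, 0.322], [0.002, 0.284, -0.959, 0.346], [0.0, 0.0, 0.0, 1.0]]
shift [-0.0423  0.0339 -0.0004] twist 0.005 t 1.03 pos [0.4831 0.2409 0.1992] psi -2.7 q7 -0.49 F [ 3.6 -6.9 -1.5] w 0.0385 tilt [ 0.001 -0.006 -1.   ]
```

View pics/w1.png

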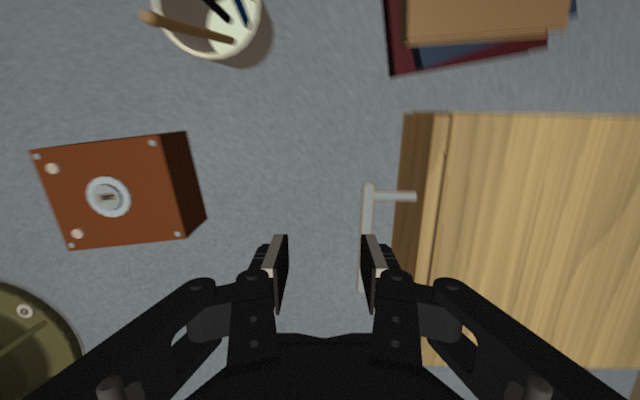

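The wrist view shows the bar from (369,184) to (361,292), right finger partly over it, with the cabinet front edge (405,113)–(435,270).

```bash
python3 -c "
from h import *
p=ctrl.camera_params('wrist')
im=cv2.imread('pics/w1.png')
for q in [(368.5,184),(368,205),(365,240),(361,292)]: print(onz(p,*q,.081).round(4))
for q in [(448,113),(425,330)]: print(onz(p,*q,.11).round(4))
go(.515,.195,.15,-3)"
```

```text
[0.5263 0.2436 0.081 ]
[0.5258 0.223  0.081 ]
[0.5227 0.1868 0.081 ]
[0.5182 0.1274 0.081 ]
[0.5833 0.3049 0.11  ]
[0.5764 0.1022 0.11  ]
shift [-0.044   0.0339  0.0496] twist 0.005 t 1.03 pos [0.4831 0.2409 0.1992] psi -2.7 q7 -0.49 F [ 3.6 -6.9 -1.5] w 0.0385 tilt [ 0.001 -0.006 -1.   ]
```

{"fn": "servo_tool", "kwargs": {
  "moves": "-0.025 0.02 0.01 0.02 0.55; -0.049 0.039 0.02 0.02 0.55; -0.049 0.039 0.05 0.02 0.55; -0.049 0.039 0.05 0.02 0.55; -0.049 0.039 0.05 0.02 0.55"
}}

```text
t: 1.45
tool_pos: [0.5147, 0.2017, 0.1506]
eef_rot: [0.722, 0.692, -0.002, -0.001]
wrist_force: [-0.9, 0.9, 0.4]
gripper_width: 0.0384
gripper_force: 0.0
```

```bash
python3 -c "
from h import *
p,im=snap('wrist','w2');
go(.521,.19,.060,-4)"
```

```text
shift [-0.0124  0.0063  0.0918] twist 0.028 t 1.5 pos [0.5153 0.2026 0.1519] psi -2.4 q7 -0.38 F [0.3 1.  1.4] w 0.0386 tilt [-0.001  0.    -1.   ]
```

View pics/w2.png

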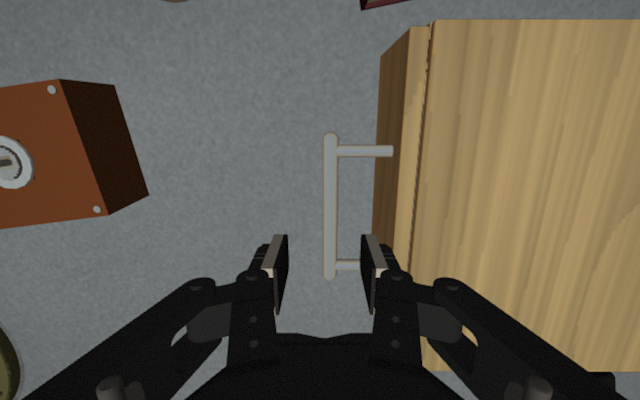

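The bar now shows whole, from (331,133) to (330,280), just right of the midline between the pads.

```bash
python3 -c "
from h import *
p=ctrl.camera_params('wrist')
for q in [(331,133),(330,280),(330.5,206)]: print(onz(p,*q,.081).round(4))
for q in [(432,22),(409,362)]: print(onz(p,*q,.11).round(4))
"
```

```text
[0.5241 0.2579 0.081 ]
[0.519  0.1368 0.081 ]
[0.5218 0.2024 0.081 ]
[0.5827 0.3193 0.11  ]
[0.5796 0.078  0.11  ]
```

{"fn": "servo_tool", "kwargs": {
  "moves": "-0.005 0.006 0.035 0 0.55; -0.005 0.006 0.07 0 0.55; -0.005 0.006 0.092 0 0.55; -0.005 0.006 0.092 0 0.55; -0.005 0.006 0.092 0 1"
}}

```text
t: 1.92
tool_pos: [0.5219, 0.1982, 0.0609]
eef_rot: [0.721, 0.693, 0.001, -0.0]
wrist_force: [0.2, 0.5, -0.9]
gripper_width: 0.0275
gripper_force: 0.0
```

{"fn": "servo_tool", "kwargs": {
  "moves": "0 0 0 0 1; 0 0 0 0 1; 0 0 0 0 1"
}}

```text
t: 2.17
tool_pos: [0.5187, 0.1982, 0.0608]
eef_rot: [0.721, 0.693, -0.001, -0.002]
wrist_force: [-8.7, 0.8, 8.3]
gripper_width: 0.0107
gripper_force: 39.0
```

```bash
python3 -c "
from h import *
go(.4106,.202,.06,-2.4)"
```

```text
shift [-0.0006 -0.1082  0.0013] twist 0.002 t 2.17 pos [0.5187 0.1982 0.0608] psi -2.3 q7 -0.35 F [-8.7  0.8  8.3] w 0.0107 tilt [-0.004  0.001 -1.   ]
```

{"fn": "servo_tool", "kwargs": {
  "moves": "0 -0.012 0 0 1; 0 -0.03 0 0 1; 0 -0.05 0 0 1; 0 -0.07 0 0 1; 0 -0.085 0 0 1"
}}

```text
t: 2.58
tool_pos: [0.4366, 0.2019, 0.0608]
eef_rot: [0.722, 0.692, 0.002, 0.0]
wrist_force: [2.2, 2.5, -4.4]
gripper_width: 0.0104
gripper_force: 39.7
```

{"fn": "servo_tool", "kwargs": {
  "moves": "0 -0.02 0 0 1; 0 -0.035 0 0 1; 0 -0.045 0 0 1; 0 -0.045 0 0 0.55; 0 -0.045 0 0 0.55"
}}

```text
t: 3.0
tool_pos: [0.392, 0.2027, 0.0603]
eef_rot: [0.722, 0.692, 0.0, 0.0]
wrist_force: [0.8, 0.4, -0.8]
gripper_width: 0.0339
gripper_force: 0.0
```

{"fn": "servo_tool", "kwargs": {
  "moves": "0 0 0 0 0.55; 0 0 -0.04 0 0.55; 0 0 -0.08 0 0.55; 0 0 -0.12 0 0.55; 0 0.02 -0.14 0 0.55"
}}

```text
t: 3.42
tool_pos: [0.411, 0.2015, 0.2039]
eef_rot: [0.722, 0.692, 0.001, -0.0]
wrist_force: [0.3, 0.7, -0.8]
gripper_width: 0.0385
gripper_force: 0.0
```

```bash
python3 -c "
from h import *
snap('top','t3');snap('wrist','w3');
go(.49,.2,.2,-2.4)
a=cv2.imread('pics/t3.png')[150:270,200:320];a=cv2.resize(a,(400,400),interpolation=cv2.INTER_CUBIC)
b=cv2.resize(cv2.imread('pics/w3.png'),(400,250))
cv2.imwrite('pics/c3.png',np.hstack([a,np.vstack([b,b[:150]*0])]))"
```

```text
shift [0.0014 0.0731 0.0044] twist -0.003 t 3.52 pos [0.4168 0.2019 0.2038] psi -2.6 q7 -0.48 F [ 0.8 -0.4 -0.8] w 0.0382 tilt [ 0.009  0.004 -1.   ]
```

View pics/c3.png

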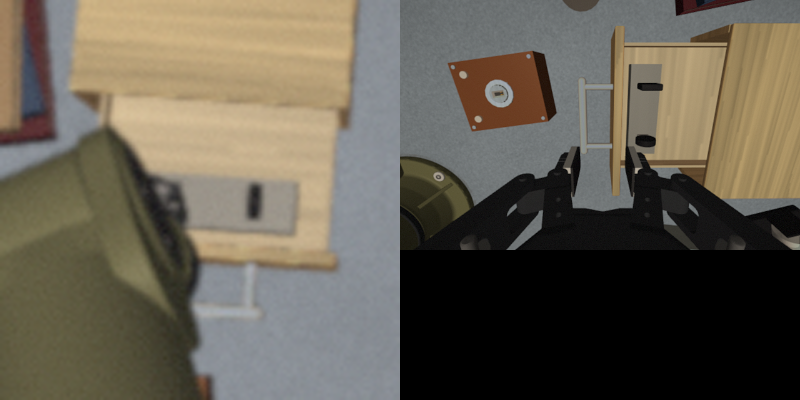

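The drawer is open; the keys stand at wrist pixels about (400,138) and (394,225). I zoom to tell the heads apart.

```bash
python3 -c "
from h import *
a=cv2.imread('pics/w3.png')[110:250,350:450];
cv2.imwrite('pics/c4.png',cv2.resize(a,(400,560),interpolation=cv2.INTER_CUBIC))"
```

```text
(no output)
```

View pics/c4.png

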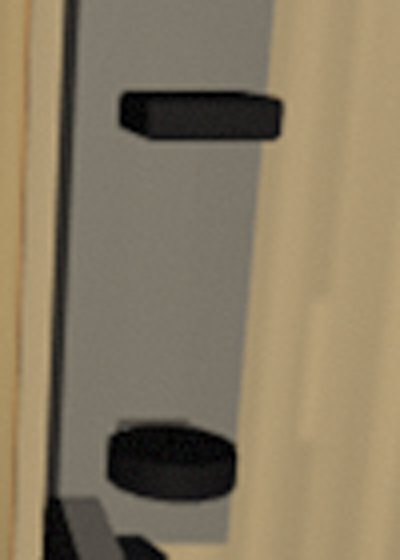

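```bash
python3 -c "
from h import *
p=ctrl.camera_params('wrist')
print(onz(p,403.8,139.5,.082).round(4),onz(p,387,129.5,.082).round(4),onz(p,420.5,144,.082).round(4))
go(.5,.245,.16,-92.6)"
```

```text
[0.4935 0.2447 0.082 ] [0.4782 0.2543 0.082 ] [0.5088 0.24   0.082 ]
shift [0.0467 0.0807 0.0447] twist 1.571 t 3.52 pos [0.4168 0.2019 0.2038] psi -2.6 q7 -0.48 F [ 0.8 -0.4 -0.8] w 0.0382 tilt [ 0.009  0.004 -1.   ]
```

{"fn": "servo_tool", "kwargs": {
  "moves": "0.01 0.02 -0.01 0.12 0.55; 0.02 0.04 -0.02 0.24 0.55; 0.03 0.055 -0.02 0.36 0.55; 0.04 0.07 -0.02 0.48 0.55; 0.045 0.075 -0.02 0.6 0.55"
}}

```text
t: 3.93
tool_pos: [0.4908, 0.2436, 0.2187]
eef_rot: [0.896, 0.444, 0.0, 0.0]
wrist_force: [0.2, 0.1, 0.4]
gripper_width: 0.0386
gripper_force: 0.0
```

{"fn": "servo_tool", "kwargs": {
  "moves": "0 0 0 0.12 0.55; 0 0 0 0.24 0.55; 0 0 0 0.36 0.55; 0 0 0 0.48 0.55; 0 0 0 0.6 0.55"
}}

```text
t: 4.35
tool_pos: [0.4887, 0.2425, 0.2185]
eef_rot: [0.987, 0.16, -0.001, 0.001]
wrist_force: [0.5, 0.5, -0.2]
gripper_width: 0.0385
gripper_force: 0.0
```

```bash
python3 -c "
from h import *
go(.494,.2445,.14,-92.6)"
```

```text
shift [ 0.0058 -0.0003  0.0785] twist 0.366 t 4.35 pos [0.4887 0.2425 0.2185] psi -71.6 q7 -1.53 F [ 0.5  0.5 -0.2] w 0.0385 tilt [-0.001 -0.001 -1.   ]
```

{"fn": "servo_tool", "kwargs": {
  "moves": "0.002 0 0.02 0.12 0.55; 0.004 0 0.04 0.24 0.55; 0.006 0 0.06 0.366 0.55; 0.006 0 0.075 0.366 0.55; 0.006 0 0.075 0.366 0.55"
}}

```text
t: 4.77
tool_pos: [0.4925, 0.244, 0.1408]
eef_rot: [1.0, -0.019, -0.003, 0.002]
wrist_force: [-0.9, -0.2, -0.5]
gripper_width: 0.0383
gripper_force: 0.0
```

```bash
python3 -c "
from h import *
p,im=snap('wrist','w5')
print(proj(p,(.494,.2445,.082)))
cv2.imwrite('pics/c5.png',im[100:400,170:470,::-1])
go(.494,.2445,.046,-92.6)"
```

```text
(np.float64(323.11833802934115), np.float64(210.67950801349178))
shift [ 0.0011 -0.0007  0.0965] twist 0.007 t 4.82 pos [0.4933 0.2442 0.1425] psi -92.2 q7 -1.77 F [ 0.6 -0.9  0.4] w 0.0387 tilt [-0.004 -0.003 -1.   ]
```

View pics/c5.png

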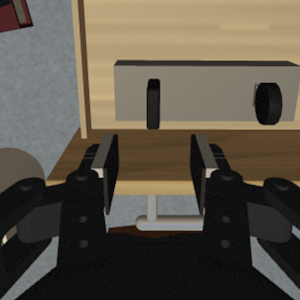

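The rectangular key's head is at about (323,208), matching the prediction (323,211); the round key is at (438,203).

{"fn": "servo_tool", "kwargs": {
  "moves": "0.001 0 0.03 0 0.55; 0.001 0 0.06 0 0.55; 0.001 0 0.085 0 0.55; 0.001 0 0.096 0 0.55; 0.001 0 0.096 0 0.55"
}}

```text
t: 5.23
tool_pos: [0.4945, 0.2443, 0.0471]
eef_rot: [1.0, -0.019, -0.002, 0.001]
wrist_force: [-0.7, 0.2, 0.8]
gripper_width: 0.0384
gripper_force: 0.0
```

{"fn": "servo_tool", "kwargs": {
  "moves": "0 0 0 0 0.8; 0 0 0 0 1; 0 0 0 0 1; 0 0 0 0 1; 0 0 0 0 1",
  "force": 60
}}

```text
t: 5.65
tool_pos: [0.4965, 0.2443, 0.0503]
eef_rot: [1.0, -0.019, 0.001, -0.0]
wrist_force: [0.2, -4.1, 7.7]
gripper_width: 0.009
gripper_force: 59.8
```

```bash
python3 -c "
from h import *
go(.5,.1,.2,-100)"
```

```text
shift [ 0.0095  0.144  -0.1498] twist 0.136 t 5.65 pos [0.4965 0.2443 0.0503] psi -92.2 q7 -1.69 F [ 0.2 -4.1  7.7] w 0.009 tilt [ 0.003  0.    -1.   ]
```

{"fn": "servo_tool", "kwargs": {
  "moves": "0 0 -0.01 0 1; 0 0 -0.03 0 1; 0 0 -0.06 0 1; 0 0 -0.095 0 1; 0 0 -0.13 0 1"
}}

```text
t: 6.07
tool_pos: [0.4947, 0.2452, 0.1808]
eef_rot: [1.0, -0.019, -0.0, -0.0]
wrist_force: [0.6, 0.4, -0.4]
gripper_width: 0.0091
gripper_force: 58.9
```

{"fn": "servo_tool", "kwargs": {
  "moves": "0 0.02 -0.015 -0.12 1; 0 0.04 -0.02 -0.24 1; 0 0.07 -0.02 -0.36 1; 0 0.1 -0.02 -0.48 1; 0 0.13 -0.02 -0.6 1"
}}

```text
t: 6.48
tool_pos: [0.4901, 0.1146, 0.2]
eef_rot: [0.96, 0.281, 0.001, -0.0]
wrist_force: [0.8, -0.9, -0.2]
gripper_width: 0.0093
gripper_force: 58.8
```

```bash
python3 -c "
from h import *
p,im=snap('scene','s6');p,im=snap('top','t6')
go(.59,-.152,.18,80)"
```

```text
shift [-0.0544  0.2745  0.0208] twist -2.407 t 6.58 pos [0.4903 0.1095 0.2004] psi -57.9 q7 -1.08 F [-0.1 -0.1 -0. ] w 0.0091 tilt [ 0.002 -0.001 -1.   ]
```

{"fn": "servo_tool", "kwargs": {
  "moves": "-0.012 0.03 0 -0.12 1; -0.022 0.06 0 -0.24 1; -0.03 0.1 0 -0.36 1; -0.036 0.14 0 -0.48 1; -0.042 0.18 0 -0.6 1"
}}

```text
t: 7.0
tool_pos: [0.5514, -0.0601, 0.1998]
eef_rot: [0.834, 0.551, 0.001, 0.0]
wrist_force: [0.6, 0.4, 0.5]
gripper_width: 0.0089
gripper_force: 58.8
```

```bash
python3 -c "
from h import *
go(.55,-.145,.18,80)"
```

```text
shift [-0.0786  0.0319  0.0197] twist -1.799 t 7.0 pos [ 0.5514 -0.0601  0.1998] psi -23.1 q7 -0.19 F [0.6 0.4 0.5] w 0.0089 tilt [ 0.001  0.001 -1.   ]
```

{"fn": "servo_tool", "kwargs": {
  "moves": "-0.02 0.008 0 -0.12 1; -0.04 0.016 0 -0.24 1; -0.06 0.024 0 -0.36 1; -0.075 0.03 0 -0.48 1; -0.079 0.032 0.01 -0.6 1"
}}

```text
t: 7.42
tool_pos: [0.5494, -0.1483, 0.1911]
eef_rot: [0.636, 0.772, 0.0, 0.002]
wrist_force: [0.4, 0.4, 0.1]
gripper_width: 0.0091
gripper_force: 58.8
```

{"fn": "servo_tool", "kwargs": {
  "moves": "0 0 0 -0.12 1; 0 0 0 -0.24 1; 0 0 0 -0.36 1; 0 0 0 -0.48 1; 0 0 0 -0.6 1"
}}

```text
t: 7.83
tool_pos: [0.549, -0.1441, 0.1895]
eef_rot: [0.378, 0.926, 0.0, 0.0]
wrist_force: [-1.1, -0.1, -0.4]
gripper_width: 0.009
gripper_force: 58.8
```

{"fn": "servo_tool", "kwargs": {
  "moves": "0 0 0 -0.12 1; 0 0 0 -0.24 1; 0 0 0 -0.36 1; 0 0 0 -0.48 1; 0 0 0 -0.6 1"
}}

```text
t: 8.25
tool_pos: [0.549, -0.1441, 0.1896]
eef_rot: [0.087, 0.996, -0.0, 0.0]
wrist_force: [-0.8, -0.1, -0.5]
gripper_width: 0.0091
gripper_force: 58.8
```

```bash
python3 -c "
from h import *
p,im=snap('wrist','w7')
go(.59,-.152,.18,80)"
```

```text
shift [-0.0417 -0.0008  0.0096] twist 0.008 t 8.3 pos [ 0.549  -0.1443  0.1896] psi 80.5 q7 1.52 F [-0.  -0.5  0.1] w 0.0093 tilt [ 0.001 -0.    -1.   ]
```

View pics/w7.png

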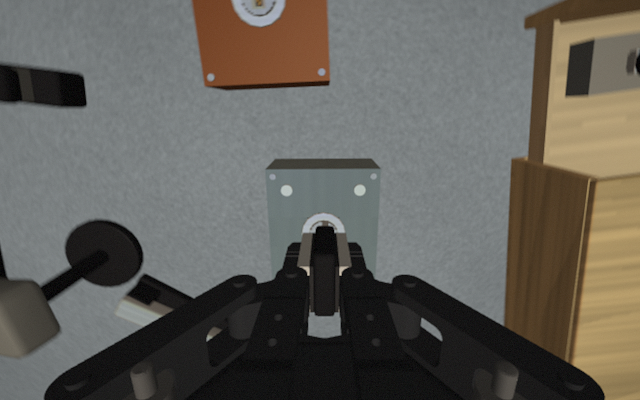

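The picture shows the key held between the pads at (325,228)–(325,315) and the grey console's plug partly hidden behind it at (323,225). I move on by 60 mm to see the plug clear.

{"fn": "servo_tool", "kwargs": {
  "moves": "-0.03 0 0 0 1; -0.06 0 0 0 1; -0.07 0 0 0 1; -0.07 0 0 0 1; -0.07 0 0 0 1"
}}

```text
t: 8.72
tool_pos: [0.6176, -0.1567, 0.1886]
eef_rot: [0.091, 0.996, 0.0, -0.0]
wrist_force: [0.4, 0.2, 0.2]
gripper_width: 0.009
gripper_force: 58.8
```

```bash
python3 -c "
from h import *
p,im=snap('wrist','w8')
go(.59,-.152,.18,80)
T=np.array(ctrl.camera_params('wrist')['cam_to_world']);print(T.round(4).tolist())
a=im[80:320,220:420,::-1]
cv2.imwrite('pics/c8.png',cv2.resize(a,(500,600),interpolation=cv2.INTER_CUBIC))"
```

```text
shift [ 0.0274 -0.0002  0.0088] twist -0.007 t 8.77 pos [ 0.617  -0.1568  0.1887] psi 79.6 q7 1.5 F [-0.6 -0.8  0.3] w 0.0089 tilt [-0.001  0.    -1.   ]
[[0.1808, 0.9428, 0.28, 0.5471], [0.9835, -0.1735, -0.0506, -0.1438], [0.0008, 0.2846, -0.9587, 0.3325], [0.0, 0.0, 0.0, 1.0]]
```

View pics/c8.png

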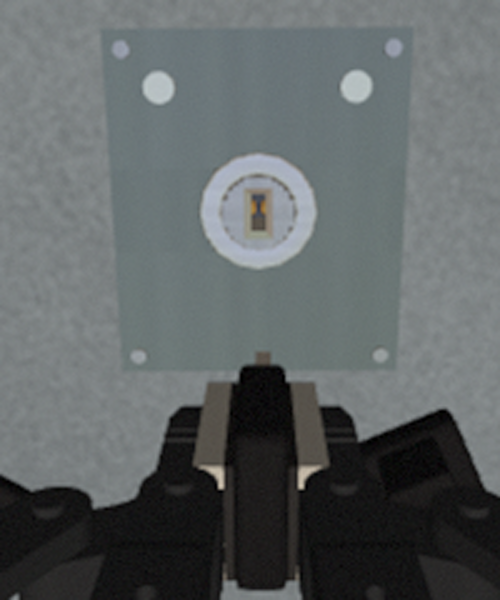

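```bash
python3 -c "
from h import *
p=ctrl.camera_params('wrist');s=ctrl.state();r=R.from_quat(s['eef_rot']).as_matrix();t=s['tool_pos']
f=lambda u,v,z:(r.T@(onz(p,u,v,z)-t)).round(4)
print('slot',onz(p,323.2,164.4,.066),f(323.2,164.4,.066),'slot ends',f(323.2,154.8,.066),f(323.2,174.4,.066))
print('collar',f(323.5,164.4,.066))
print('tip edge',f(325.2,220.8,t[2]-.0353), f(325.2,220.8,t[2]-.032))
print('head near top edge',f(325.2,226.8,t[2]-.002),f(325.2,253,t[2]+.0317),'far edge',f(324.6,314.5,t[2]+.0317))
print('screws diff', f(267.6,99.2,.06),f(377.2,99.2,.06),f(275.6,222.4,.06),f(372.2,222.4,.06))
"
```

```text
slot [ 0.59579184 -0.15319135  0.066     ] [ 0.0213 -0.0003  0.1227] slot ends [ 0.0302 -0.0003  0.1228] [ 0.0119 -0.0003  0.1227]
collar [ 0.0213 -0.      0.1227]
tip edge [0.0001 0.0011 0.0353] [0.0015 0.0011 0.032 ]
head near top edge [0.0099 0.001  0.002 ] [ 0.012   0.0008 -0.0317] far edge [-0.0191  0.0005 -0.0317]
screws diff [ 0.0788 -0.0496  0.1288] [0.0788 0.0478 0.1288] [-0.0386 -0.0481  0.1287] [-0.0387  0.0488  0.1287]
```

The crop shows the slot at full-frame (323,164), upright in the image and so aligned with the tool, the collar round it, and the key's tip at (325,221).

{"fn": "servo_tool", "kwargs": {
  "moves": "0.012 -0.001 0.02 0 1; 0.025 -0.0013 0.045 0 1; 0.025 -0.0013 0.065 0 1; 0.025 -0.0013 0.075 0 1; 0.025 -0.0013 0.075 0 1"
}}

```text
t: 9.18
tool_pos: [0.5908, -0.1538, 0.1121]
eef_rot: [0.09, 0.996, 0.0, -0.002]
wrist_force: [-0.1, -0.1, -0.4]
gripper_width: 0.0091
gripper_force: 58.8
```

```bash
python3 -c "
from h import *
p,im=snap('wrist','w9')
go(.5923,-.1538,.0753,80)
q,sc=snap('scene','s9')
a=im[150:330,240:400,::-1]
u,v=map(int,proj(q,(.595,-.153,.09)));print(u,v)
b=sc[v-60:v+30,u-45:u+45,::-1]
cv2.imwrite('pics/c9.png',np.hstack([cv2.resize(a,(400,450),interpolation=cv2.INTER_CUBIC),cv2.resize(b,(400,450),interpolation=cv2.INTER_CUBIC)]))"
```

```text
shift [-0.0002  0.0003  0.0383] twist -0.006 t 9.23 pos [ 0.5921 -0.1541  0.1136] psi 79.7 q7 1.49 F [-0.4  0.2 -0.1] w 0.009 tilt [-0.001  0.    -1.   ]
306 253
```

View pics/c9.png

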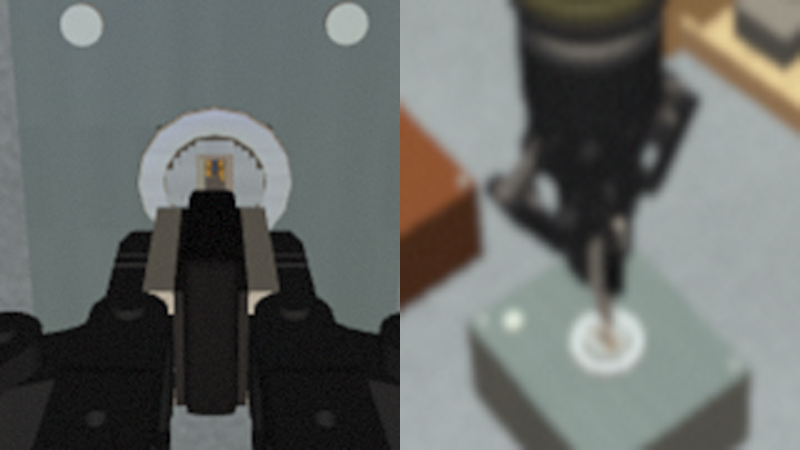

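Key and slot line up in the wrist crop (both at column ~214), and the scene crop shows the blade over the plug. Inserting.

{"fn": "servo_tool", "kwargs": {
  "moves": "0 0 0.006 0 1; 0 0 0.01 0 1; 0 0 0.013 0 1; 0 0 0.016 0 1; 0 0 0.018 0 1"
}}

```text
t: 9.7
tool_pos: [0.5927, -0.1542, 0.0954]
eef_rot: [0.09, 0.996, -0.0, -0.0]
wrist_force: [-1.0, -0.3, 0.3]
gripper_width: 0.0091
gripper_force: 58.8
```

```bash
python3 -c "
from h import *
go(.5923,-.1538,.0753,80)"
```

```text
shift [0.0004 0.0004 0.0201] twist -0.005 t 9.7 pos [ 0.5927 -0.1542  0.0954] psi 79.7 q7 1.48 F [-1.  -0.3  0.3] w 0.0091 tilt [-0.  0. -1.]
```

{"fn": "servo_tool", "kwargs": {
  "moves": "0 0 0.003 0.05 1; 0 0 0.006 -0.05 1; 0 0 0.008 0.05 1; 0 0 0.01 -0.05 1; 0 0 0.012 0 1",
  "force": 80
}}

```text
t: 10.12
tool_pos: [0.5935, -0.1541, 0.0849]
eef_rot: [0.087, 0.996, 0.0, 0.001]
wrist_force: [-2.4, 1.4, 9.8]
gripper_width: 0.0086
gripper_force: 83.8
```

{"fn": "servo_tool", "kwargs": {
  "moves": "0 0 0.003 0.05 1; 0 0 0.006 -0.05 1; 0 0 0.009 0.05 1; 0 0 0.011 -0.05 1; 0 0 0.012 0 1"
}}

```text
t: 10.53
tool_pos: [0.5935, -0.1539, 0.0746]
eef_rot: [0.087, 0.996, -0.0, 0.001]
wrist_force: [-8.6, 3.3, 30.9]
gripper_width: 0.009
gripper_force: 86.9
```

```bash
python3 -c "
from h import *
go(.5923,-.1538,.0753,80)"
```

```text
shift [ 0.0012 -0.0001 -0.0007] twist 0.0 t 10.53 pos [ 0.5935 -0.1539  0.0746] psi 80.0 q7 1.48 F [-8.6  3.3 30.9] w 0.009 tilt [ 0.003 -0.    -1.   ]
```

{"fn": "servo_tool", "kwargs": {
  "moves": "0 0.0004 0 0.12 1; -0.0001 0.0007 0 0.24 1; -0.0002 0.001 0 0.36 1; -0.0003 0.0014 0 0.48 1; -0.0005 0.0017 0 0.6 1",
  "force": 100
}}

```text
t: 10.95
tool_pos: [0.5939, -0.1525, 0.0747]
eef_rot: [0.383, 0.924, 0.0, 0.001]
wrist_force: [-6.9, 1.7, 23.7]
gripper_width: 0.0086
gripper_force: 97.9
```

```bash
python3 -c "
from h import *
go(.5923,-.1538,.0753,-10);print(np.round(ctrl.state()['wrist_torque'],3))"
```

```text
shift [ 0.0002 -0.0021 -0.0006] twist 0.96 t 10.95 pos [ 0.5939 -0.1525  0.0747] psi 45.0 q7 1.01 F [-6.9  1.7 23.7] w 0.0086 tilt [ 0.002 -0.    -1.   ]
[0.379 1.722 0.074]
```

Turning well; torque matches the spring. Continue.

{"fn": "servo_tool", "kwargs": {
  "moves": "0 0.0004 0 0.12 1; -0.0001 0.0007 0 0.24 1; -0.0002 0.001 0 0.36 1; -0.0003 0.0014 0 0.48 1; -0.0005 0.0017 0 0.6 1"
}}

```text
t: 11.37
tool_pos: [0.5952, -0.1517, 0.0747]
eef_rot: [0.639, 0.77, 0.001, 0.001]
wrist_force: [-8.8, 3.9, 24.5]
gripper_width: 0.0088
gripper_force: 98.1
```

{"fn": "servo_tool", "kwargs": {
  "moves": "0 0.0004 0 0.12 1; -0.0001 0.0007 0 0.24 1; -0.0002 0.001 0 0.36 1; -0.0003 0.0014 0 0.48 1; -0.0003 0.0014 0 0.52 1"
}}

```text
t: 11.78
tool_pos: [0.5963, -0.1515, 0.0747]
eef_rot: [0.815, 0.579, 0.001, 0.0]
wrist_force: [-8.3, 3.3, 26.5]
gripper_width: 0.0086
gripper_force: 98.4
```

```bash
python3 -c "
from h import *
go(.5923,-.1538,.0753,-10);print(np.round(ctrl.state()['wrist_torque'],3))
p,im=snap('wrist','w10'); q,sc=snap('scene','s10')
a=im[150:330,240:400,::-1]
u,v=306,253
b=sc[v-60:v+30,u-45:u+45,::-1]
cv2.imwrite('pics/c10.png',np.hstack([cv2.resize(a,(400,450),interpolation=cv2.INTER_CUBIC),cv2.resize(b,(400,450),interpolation=cv2.INTER_CUBIC)]))"
```

```text
shift [-0.0035 -0.003  -0.0006] twist -0.161 t 11.78 pos [ 0.5963 -0.1515  0.0747] psi -19.2 q7 0.15 F [-8.3  3.3 26.5] w 0.0086 tilt [ 0.001  0.001 -1.   ]
[0.638 2.145 0.205]
```

{"fn": "servo_tool", "kwargs": {
  "moves": "0 0.0001 0 0.03 1; 0 0.0001 0.0003 0.03 1; 0 0.0001 0.0003 0.03 1; 0 0.0001 0.0003 0.03 1"
}}

```text
t: 12.22
tool_pos: [0.5963, -0.1516, 0.0746]
eef_rot: [0.822, 0.57, 0.001, -0.0]
wrist_force: [-9.9, 3.7, 28.1]
gripper_width: 0.0089
gripper_force: 98.9
```

```bash
python3 -c "
from h import *
go(.5923,-.1538,.0753,-10);print(np.round(ctrl.state()['wrist_torque'],3))"
```

```text
shift [-0.0035 -0.003  -0.0007] twist -0.184 t 12.22 pos [ 0.5963 -0.1516  0.0746] psi -20.5 q7 0.13 F [-9.9  3.7 28.1] w 0.0089 tilt [ 0.001  0.001 -1.   ]
[0.732 2.319 0.078]
```

{"fn": "servo_tool", "kwargs": {
  "moves": "0 0 0 0 1; 0 0 0 0 1"
}}

```text
t: 12.38
tool_pos: [0.5963, -0.1516, 0.0746]
eef_rot: [0.822, 0.57, 0.001, -0.0]
wrist_force: [-9.4, 3.9, 28.4]
gripper_width: 0.0084
gripper_force: 98.9
```

```bash
python3 -c "
from h import *
for i in range(6):
    s=ctrl.state();print(np.round(s['wrist_torque'],3),np.round(s['wrist_force'],1));ctrl.camera('wrist')"
```

```text
[0.765 2.398 0.135] [-9.4  3.9 28.4]
[0.745 2.37  0.162] [-9.3  3.5 28.5]
[0.823 2.349 0.151] [-9.3  3.4 28.2]
[0.691 2.389 0.203] [-10.1   4.3  28.4]
[0.757 2.369 0.17 ] [-10.2   4.6  28.7]
[0.757 2.358 0.144] [-9.6  4.  28.7]
```

{"fn": "servo_tool", "kwargs": {
  "moves": "0 0.0001 0 0.04 1; 0 0.0001 0 0.04 1; 0 0.0001 0 0.04 1; 0 0.0001 0 0.04 1"
}}

```text
t: 13.02
tool_pos: [0.5964, -0.1517, 0.0746]
eef_rot: [0.833, 0.553, 0.001, -0.0]
wrist_force: [-9.0, 3.6, 28.8]
gripper_width: 0.0083
gripper_force: 98.8
```

```bash
python3 -c "
from h import *
a=[]
for i in range(6):
    s=ctrl.state();a.append(s['wrist_torque'][2]);ctrl.camera('wrist')
print(np.mean(a));go(.59,-.15,.07,80)
t=cv2.imread('pics/t6.png');im=snap('top','t11')[1][:,:,::-1]
d=cv2.absdiff(t,im).max(2)>60; d[:, 300:420]=0;print(d.sum(),np.argwhere(d).mean(0) if d.any() else 0)"
```

```text
0.16165863566755692
shift [-0.0009 -0.0065  0.0046] twist -1.795 t 13.32 pos [ 0.5964 -0.1517  0.0746] psi -22.8 q7 0.1 F [-9.9  4.  28.2] w 0.0086 tilt [ 0.001  0.001 -1.   ]
15800 [286.49740506 266.95658228]
```

```bash
python3 -c "
from workcell import ctrl
print(ctrl.close_job())"
```

```text
the job is handed in; nothing more can be done
None
```

I opened the drawer, pushed the rectangular-headed key fully home and turned it clockwise to the stop, then handed the job in at about 13 s with the key still gripped. Depth and turn were judged from arm readings only: height matched fully home within 1 mm, and holding torque was about 0.16 N m against the 0.10 the spring and friction need. I viewed 11 pictures, one over the limit of 10, so I took no last look at the turned key or at whether the other things on the desk had stayed put.

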